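# Clip down the carton blank and hold the print screen at its balance point

## Robot

A 6-joint arm with a two-finger parallel gripper is mounted at the origin on the work surface. World frame = base frame: x ahead of the robot, y to its left, z up, the work surface at z = 0. Lengths are in m, angles in rad, forces in N, time in s.
With the tool pointing down it reaches from about 0.35 to 0.8 m from the base axis. Payload 7.3 kg.
Tool frame: the origin (TCP) lies between the finger pads; the fingertips stand 25 mm ahead of it and the grasp point (between the pads) lies 6 mm ahead of it (r.tip_extent is the distance from the TCP to the fingertips, in m); z points along the fingers, y is the line along which they close (so a half turn about z gives the same grasp; the last joint's range is limited). The gripper opens to 85 mm and grips with 20 to 120 N. Pads are 22 mm wide; open, the fingers measure 114 mm over their backs; the gripper's body (76 mm by 85 mm) begins 54 mm behind the grasp point. The pads swing forward as they close: fully open they stand 13 mm farther back than shut.
Start: joints at [1.181, 0.342, 1.524, -0, 1.275, -0.146], TCP at [0.127, 0.509, 0.256] pointing down, gripper open.
Joint ranges: [-2.53, 2.53], [-0.77, 2.02], [0.04, 2.7], [-1, 4.14], [0.28, 2.66], [-3.11, 3.11]. Speed limits (rad/s): [2.57, 2.57, 3.14, 3.14, 3.14, 3.14].

## Interface

Orientations are given as a unit quaternion [x, y, z, w].
In Python, from workcell import r, command_gripper, optics gives the robot as it stands. The module is installed in compiled form; this text tells all that it offers. Calls block until the motion is done:
- r.reach(position, orientation): joint-space move of the TCP to a pose.
- r.move_straight(position, orientation=None, speed=0.15, max_force=None): straight line of the TCP; orientation=None keeps the orientation; speed is the mean speed in m/s. With max_force (N) it stops when the force on the tool has changed by that much, and returns True; else False.
- r.movej(angles): joint-space move.
- command_gripper(opening, force=None): finger opening in m; force is the grip in N (None keeps the last); returns when the fingers have stopped.
- r.hold(seconds).
- r.solve_ik(position, orientation): joint angles nearest the present ones, or None.
- r.read_state(): the state.
- optics.get_image(name): name is "scene" or "top"; returns (picture, depth): 400x640x3 uint8, red, green, blue; 400x640 float32, m along the optical axis (not along the pixel's ray), 0 where there is no reading.
- optics.camera_model(name): a dict with "K" (3x3 intrinsics, pixels), "R" (3x3) and "t" (3): a world point X has camera coordinates R X + t. Camera axes: x right, y down, z forward; pixel columns grow to the right and rows downward; lengths in m; the calibration is good to about 2 mm. A picture is of the moment at which its call begins. camera_model takes no time and is no camera call.
A pose or a line that the arm cannot do raises r.PlanningError and nothing moves.
- r.finish_job(): hands the job in; it is judged then, once.
The state is a dict: "time_s": time; "joint_positions": joint angles; "dq": joint speeds; "tau": joint torques, N m; "eef_pos": TCP position; "eef_rot": TCP orientation; "contact_force": force on the tool from outside, world axes, zero at the start; "torque": the same for the moment, N m; "grip_width": finger opening in m; "grip_force": force on a finger pad.
Only numpy, scipy, OpenCV 4.12 (cv2) and the standard library are available. Lean on these libraries where they do the work, as an engineer would, in place of code of your own. Each camera call takes 0.05 s, during which the arm holds its last target. There are 200 camera calls.

## Task

The carton blank has just been printed and the tacky ink would lift it with the screen: take the orange spring clamp from its stand and clip it fully down over the blank's upright flap and the metal fence, near the middle of the flap, while the screen is still down. Then take the screen by its steel handle, swing it up gently until it stands upright at its balance point, and finish while still holding the handle there, so that it falls neither forwards nor backwards; do not let it drop, and leave everything else alone.

Things in the scene. Friction and masses are not known exactly. Their poses are not given: they have to be found in the camera images.
- clip: Orange-tipped steel spring clamp, standing jaws down like a big clothes peg: 88 mm tall, 22 mm wide along x, 90 g. Origin: middle of its spring pivot; z up to the handles, y the way jaws and handles open. It starts on the stand's strip. Jaws reach 40 mm below the pivot. Fully home on an edge, the pivot lies 6 mm above that edge (its round spring bears on it); shutting, it may hop up 3 mm.
- clip_jaw (a joint): Opening of the orange clamp, rad: 0 = closed on a 6 mm sheet as at the start, 0.44 = open to its stop, jaws 20 mm apart. Its handles rise in a V to 47 mm above the pivot, 51 mm over their tops outside; squeezed to 30 mm they stand parallel at the stop. Grip 30 to 40 mm above the pivot: it opens with 8 to 12 N, 15 to 25 N holds it well; the spring shuts it when let go.
- clip_blue: An identical spring clamp with blue tips on the same strip; origin at its pivot. It stays where it is.
- clip_stand: Fixed clamp stand: wooden foot 190 x 60 x 20 mm with an upright 6 mm plywood strip 170 mm long along its x; the strip's top edge is 75 mm above the table. Origin: middle of the underside. The two clamps sit on the strip, 37 mm either side of the middle.
- press: Fixed screen-printing baseboard, white, 250 x 360 mm, top 28 mm above the table, with the aluminium registration fence and the carton blank on it. Its x points away from the robot to the screen's hinge side, y to the left. Origin on the table below the board.
- flap_top (a point): Middle of the top edge, 70 mm above the table, of the carton flap that stands against the aluminium fence left of the screen. Flap and fence make one sheet 6 mm thick, 42 mm high above the board, tops level; flap 125 mm and fence 160 mm long along this point's x (the board's x); y is across the sheet. The screen's side is 44 mm away, its top 14 mm lower than this edge.
- hinge_mid (a point): Middle of the screen's hinge axis, 44 mm above the table, on the far side of the frame. The axis runs along this point's y; x (the board's x) points away from the frame as it lies.
- screen (a joint): Angle of the printing screen, rad: 0 = flat on the board, 1.571 = upright over its hinge, its balance point: below that it falls back down, above it it falls over backwards (stop at 2.1). It turns freely and stays nowhere by itself. Wooden frame 185 x 240 x 24 mm with mesh, 0.5 to 0.8 kg; at the handle it takes about 3 N to start lifting.
- handle: Steel handle on the screen's front rail: a round roller grip 12 mm thick, 96 mm long, that turns freely on its spindle as the screen swings; parallel to the hinge axis and 240 mm from it; 44 mm above the table while the screen is down (clear of the board), 284 mm when upright. Origin: its middle. Two arms 108 mm apart join it to the frame, whose edge is 45 mm from the grip's middle.
- squeegee: Squeegee lying flat, wood with amber blade, 110 x 200 x 24 mm; a bystander. Origin at its underside.
- ink_jar: Ink jar with blue cap, 72 mm wide, 75 mm tall; a bystander. Origin at its underside.
- mug: White mug, 82 mm wide, 95 mm tall; a bystander. Origin at its underside.
- spray_can: Spray can, 66 mm wide, 190 mm tall; a bystander. Origin at its underside.
- palette_knife: Palette knife lying down, 220 mm long; a bystander. Origin at its underside.
- sponge: Sponge block, 110 x 70 x 45 mm; a bystander. Origin at its underside.
- medium_bottle: White bottle, 60 mm wide, 170 mm tall; a bystander. Origin at its underside.
Mind the look-alikes: they are no part of the job. What is shaped like the clip but pink is not meant.

How it is judged:
By the outcome, as a careful person would: the job done as asked, in the order asked, and still so for the second after the job is handed in, while the arm keeps its last pose, push and grip.
It also fails if it takes over 64 s, if anything falls off the work surface, if the arm or the gripper's body presses on something with over 40 N, if the wrist force passes 120 N, or if a joint passes its speed limit or range.

## Working session

There is one attempt and no reset: what is moved stays moved. The work goes in short steps, each a Python script; the robot and the scene stay as the last script left them, time stands still between calls to the robot, and variables do not carry over. Pictures are saved under pics/ and viewed, at most 10 in all, crops included, and the job is handed in when it is done.

```bash
mkdir -p pics
python3 - <<'E'
from workcell import r,optics
import cv2,numpy as np
for n in("scene","top"):
    p,d=optics.get_image(n); cv2.imwrite(f"pics/{n}0.png",p[:,:,::-1]); np.savez(f"{n}0.npz",p=p,d=d)
    c=optics.camera_model(n); print(n,c["K"].round(1).tolist(),(-c["R"].T@c["t"]).round(3),c["R"].round(2).tolist())
s=r.read_state();print(s["time_s"],s["eef_rot"],r.tip_extent)
E
```

```text
scene [[412.1, 0.0, 319.9], [0.0, 412.1, 196.5], [0.0, 0.0, 1.0]] [ 1.101 -0.973  0.761] [[0.84, 0.54, -0.01], [0.29, -0.46, -0.84], [-0.46, 0.71, -0.54]]
top [[413.0, 0.0, 318.6], [0.0, 413.0, 201.9], [0.0, 0.0, 1.0]] [ 0.344 -0.065  1.234] [[-0.0, -1.0, 0.02], [-0.99, 0.0, -0.16], [0.16, -0.02, -0.99]]
0.1 [ 1.21585011e-01  9.92580787e-01 -6.54917478e-04 -1.92368607e-04] 0.025
```

View pics/scene0.png

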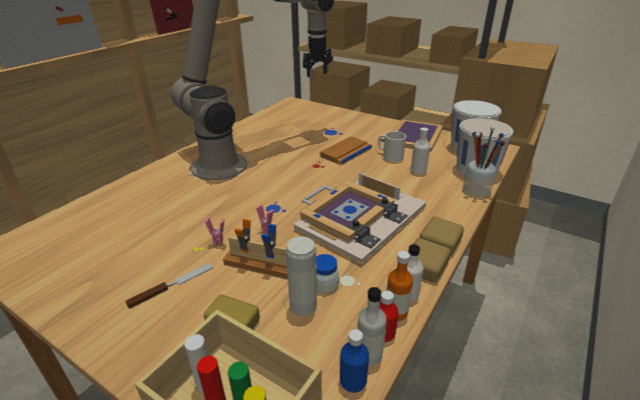

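View pics/top0.png

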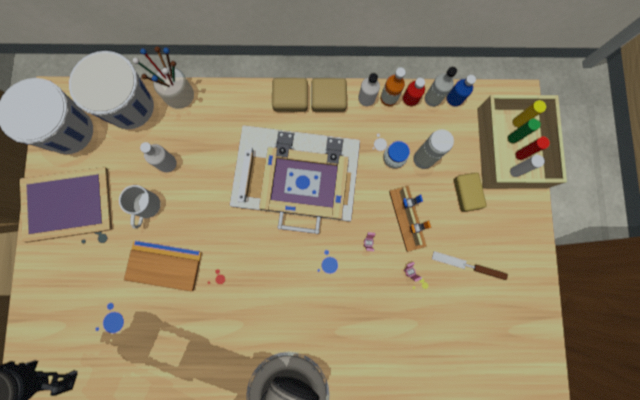

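The scene view shows the orange clamp at (243,232), the blue one at (268,238), pink look-alikes at (215,232) and (264,218), and the press at about (360,215). In the top view, orange is at (422,226), blue at (415,200), and the pinks at (370,242) and (411,270). The fence and flap are at (245,180) and the handle at (300,228). I choose the orange clamp on the stand, and a close crop will check that.

```bash
cat > h.py <<'E'
import numpy as np,cv2
from workcell import r,optics,command_gripper
def cam(n):
    c=optics.camera_model(n);return [np.array(c[k],float) for k in("K","R","t")]
def dep(n,uv,d):
    K,R,t=cam(n);uv=np.asarray(uv,float).reshape(-1,2);d=np.asarray(d,float).reshape(-1,1)
    return (np.c_[uv,np.ones(len(uv))]@np.linalg.inv(K).T*d-t)@R
def plane(n,uv,z):
    K,R,t=cam(n);o=-R.T@t;uv=np.asarray(uv,float).reshape(-1,2)
    v=np.c_[uv,np.ones(len(uv))]@np.linalg.inv(K).T@R
    return o+v*((z-o[2])/v[:,2:])
def proj(n,X):
    K,R,t=cam(n);c=(np.asarray(X).reshape(-1,3)@R.T+t)@K.T;return c[:,:2]/c[:,2:]
def cloud(n,p,d):
    v,u=np.nonzero(d>0);return dep(n,np.c_[u,v],d[v,u]),p[v,u].astype(int),u,v
E
python3 - <<'E'
from h import *
t=np.load("top0.npz");s=np.load("scene0.npz")
a=cv2.resize(t["p"][120:260,225:365],(500,500),interpolation=cv2.INTER_CUBIC)
b=cv2.resize(t["p"][180:260,380:440],(300,400),interpolation=cv2.INTER_CUBIC)
im=np.zeros((500,800,3),np.uint8);im[:,:500]=a;im[:400,500:]=b
cv2.imwrite("pics/c1.png",im[:,:,::-1])
cv2.imwrite("pics/c2.png",cv2.resize(s["p"][165:285,200:440],(800,400),interpolation=cv2.INTER_CUBIC)[:,:,::-1])
for n,q in(("top",t),("scene",s)):
    X,c,u,v=cloud(n,q["p"],q["d"])
    hs=cv2.cvtColor(q["p"],cv2.COLOR_RGB2HSV)[v,u].astype(int)
    m=(hs[:,0]>5)&(hs[:,0]<14)&(hs[:,1]>190)&(hs[:,2]>120)&(X[:,2]>.03)&(abs(X[:,1]+.3)<.12)&(X[:,0]<.6)
    print(n,"orange",m.sum(),X[m].mean(0).round(4) if m.any() else 0,np.ptp(X[m],axis=0) if m.any() else 0)
    b=(X[:,0]>.35)&(X[:,0]<.75)&(X[:,1]<.35)&(X[:,1]>-.2)
    for lo,hi in((.06,.08),(.05,.06)):
        k=b&(X[:,2]>lo)&(X[:,2]<hi)&(u<(260 if n=="top" else 999));
        if k.any():print(n,lo,k.sum(),X[k].min(0).round(3),X[k].max(0).round(3))
    # strip top
    k=(X[:,2]>.068)&(X[:,2]<.08)&(X[:,1]<-.15)&(X[:,1]>-.4)&(X[:,0]<.6)&(X[:,0]>.3)
    if k.any():print("strip",k.sum(),cv2.minAreaRect(X[k][:,:2].astype(np.float32)))
E
```

```text
top orange 1 [ 0.4735 -0.3792  0.126 ] [0. 0. 0.]
top 0.06 176 [0.537 0.082 0.06 ] [0.701 0.349 0.079]
top 0.05 52 [0.526 0.082 0.05 ] [0.704 0.35  0.06 ]
strip 155 ((0.44512784481048584, -0.34022966027259827), (0.1818791627883911, 0.2054867148399353), 51.63895034790039)
scene orange 26 [ 0.4586 -0.3467  0.1184] [0.01948884 0.01333147 0.03260092]
scene 0.06 297 [ 0.503 -0.152  0.06 ] [0.706 0.35  0.079]
scene 0.05 1695 [ 0.452 -0.177  0.05 ] [0.725 0.35  0.06 ]
strip 282 ((0.4512602686882019, -0.34078413248062134), (0.1877993643283844, 0.20602136850357056), 56.98611068725586)
```

View pics/c1.png

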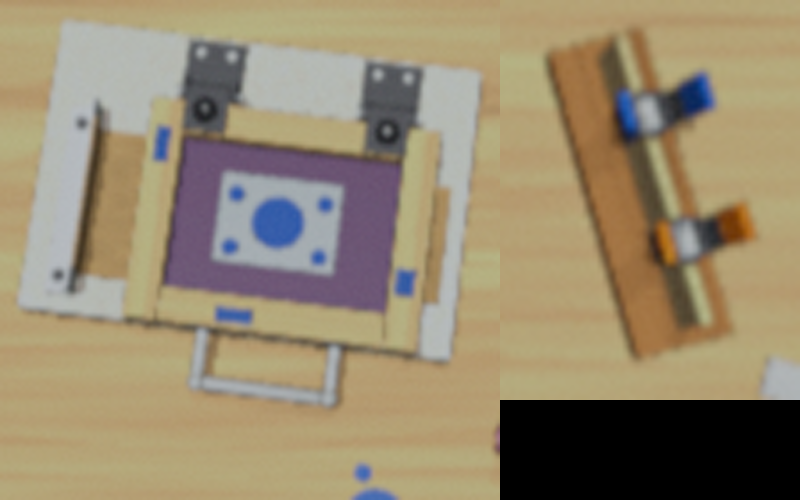

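View pics/c2.png

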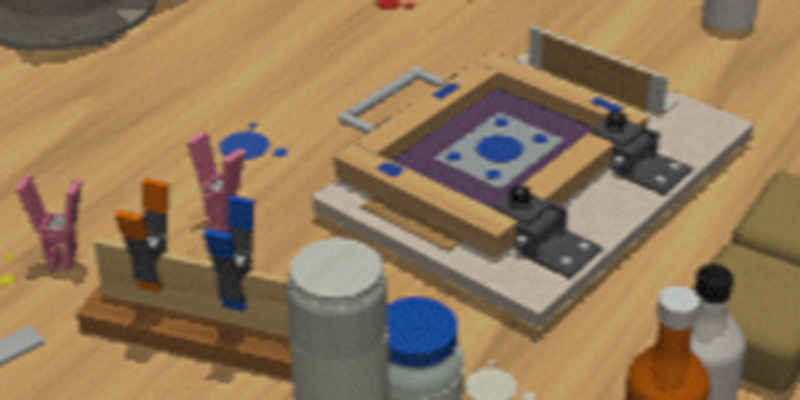

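The crops confirm the choice: the orange-tipped clamp stands on the stand's strip, near its robot-side end. The flap's top edge runs from (98,103) to (72,290) in the left crop, and the handle grip from (196,382) to (337,400).

Run:
```python
from h import *
t=np.load("top0.npz");s=np.load("scene0.npz")
B=lambda l:np.array(l)/5+[380-100,180]-.4
A=lambda l:np.array(l)/(500/140)+[225,120]-.4
C=lambda l:np.array(l)/(800/240)+[200,165]-.4
f=plane("top",B([(548,52),(640,28),(732,330),(638,358)]),.02);print("foot",f.round(3).tolist(),f.mean(0).round(4))
e=f[1]-f[2]+f[0]-f[3];print("sizes",np.linalg.norm(f[1]-f[2]),np.linalg.norm(f[0]-f[1]),"yaw",np.arctan2(e[1],e[0]))
ex=e/np.linalg.norm(e);print("orange pred",f.mean(0)-.037*ex,"blue",f.mean(0)+.037*ex)
print("orange handles",plane("top",B([(666,243),(738,222)]),.128).round(4).tolist())
print("orange handles scene",plane("scene",C([(131,213),(156,182)]),.128).round(4).tolist())
print("strip top ends",plane("top",B([(622,36),(703,322)]),.075).round(4).tolist())
print("strip top end scene",plane("scene",C([(97,243)]),.075).round(4).tolist())
b=plane("top",A([(63,20),(482,70),(448,362),(20,308)]),.028);print("board",b.round(3).tolist())
e=b[0]-b[3]+b[1]-b[2];print("yaw",np.arctan2(e[1],e[0]),np.linalg.norm(e)/2,np.linalg.norm(b[0]-b[1]))
g=plane("top",A([(196,382),(337,400)]),.044);print("handle",g.round(4).tolist(),g.mean(0),np.linalg.norm(g[0]-g[1]))
g=plane("scene",C([(345,118),(418,72)]),.044);print("handle scene",g.round(4).tolist(),np.linalg.norm(g[0]-g[1]))
g=plane("top",A([(98,103),(72,290)]),.07);print("flap",g.round(4).tolist(),g.mean(0))
g=plane("scene",C([(535,32),(661,78)]),.07);print("flap scene",g.round(4).tolist(),g.mean(0))
for n,q in(("top",t),("scene",s)):
    X,c,u,v=cloud(n,q["p"],q["d"])
    k=(X[:,2]>.062)&(X[:,2]<.078)&(X[:,0]>.45)&(X[:,0]<.75)&(X[:,1]>.08)&(X[:,1]<.22)
    print(n,k.sum(),cv2.minAreaRect(X[k][:,:2].astype(np.float32)),X[k].mean(0))
    k=(X[:,2]>.1)&(X[:,2]<.14)&(X[:,0]>.42)&(X[:,0]<.52)&(X[:,1]>-.4)&(X[:,1]<-.3)
    print("clip hi",k.sum(),X[k].min(0).round(3),X[k].max(0).round(3))
```

```text
foot [[0.583, -0.303, 0.02], [0.597, -0.359, 0.02], [0.416, -0.406, 0.02], [0.4, -0.35, 0.02]] [ 0.499  -0.3543  0.02  ]
sizes 0.18748039772974445 0.05802427924547331 yaw 0.25359053134930143
orange pred [ 0.4632029  -0.36354201  0.02      ] blue [ 0.53483622 -0.3449768   0.02      ]
orange handles [[0.4565, -0.342, 0.128], [0.4679, -0.3816, 0.128]]
orange handles scene [[0.4687, -0.3819, 0.128], [0.4579, -0.341, 0.128]]
strip top ends [[0.5813, -0.3348, 0.075], [0.4173, -0.3743, 0.075]]
strip top end scene [[0.4198, -0.377, 0.075]]
board [[0.782, 0.141, 0.028], [0.739, -0.216, 0.028], [0.488, -0.182, 0.028], [0.534, 0.17, 0.028]]
yaw -0.12337501480165462 0.25118464217818154 0.35947101250311275
handle [[0.4705, 0.0234, 0.044], [0.4557, -0.0905, 0.044]] [ 0.46307262 -0.03355769  0.044     ] 0.11486588395434212
handle scene [[0.4559, -0.0814, 0.044], [0.4698, 0.0273, 0.044]] 0.10959702003766676
flap [[0.696, 0.1039, 0.07], [0.5415, 0.121, 0.07]] [0.61875842 0.11243659 0.07      ]
flap scene [[0.5517, 0.1205, 0.07], [0.6964, 0.1056, 0.07]] [0.62401421 0.11306834 0.07      ]
top 133 ((0.6218066811561584, 0.11591975390911102), (0.006763536483049393, 0.15571749210357666), 82.77638244628906) [0.62090003 0.11586055 0.07105139]
clip hi 86 [ 0.449 -0.39   0.101] [ 0.52  -0.323  0.136]
scene 133 ((0.6231902837753296, 0.11614929139614105), (0.013722538948059082, 0.1554456353187561), 84.33902740478516) [0.62369324 0.11429757 0.06733769]
clip hi 161 [ 0.447 -0.392  0.1  ] [ 0.52  -0.328  0.13 ]
```

Both views agree. The orange pivot is at about (0.463, -0.362, 0.081) with the stand yawed about 0.26. The flap middle is at (0.622, 0.1155, 0.07) with the board yawed about -0.123, and the handle is at (0.463, -0.032, 0.044). Next I grasp the clip.

```bash
cat >> h.py <<'E'
def q(phi):  # tool down, tool x at yaw phi
    return np.array([np.cos(phi/2),np.sin(phi/2),0,0])
def st(m=""):
    s=r.read_state();print(m,round(s["time_s"],2),"p",s["eef_pos"].round(4) if hasattr(s["eef_pos"],"round") else s["eef_pos"],"F",np.round(s["contact_force"],1),"w",round(s["grip_width"],4),"gf",np.round(s["grip_force"],1));return s
E
python3 - <<'E'
from h import *
for n,p,a in(("clip",(.463,-.362,.122),.26),("flap",(.622,.1155,.117),-.123),("flaphi",(.622,.1155,.25),-.123),("han",(.463,-.032,.05),-.123),("up",(.701,-.0625,.29),-.123)):
    for k in(0,np.pi):
        j=r.solve_ik(np.array(p),q(a+k));print(n,round(k),None if j is None else np.round(j,2))
Q=q(.26+np.pi)
r.reach([.463,-.362,.22],Q);command_gripper(.085,20)
r.move_straight([.463,-.362,.124],Q,speed=.1,max_force=6);st()
p,d=optics.get_image("scene");cv2.imwrite("pics/g.png",cv2.resize(p[140:290,170:350],(720,600),interpolation=cv2.INTER_CUBIC)[:,:,::-1])
E
```

```text
clip 0 [-0.79  0.59  1.52 -0.    1.03  0.52]
clip 3 [-0.79  0.59  1.52 -0.    1.03 -2.62]
flap 0 [ 0.06  0.66  1.38 -0.    1.09  1.76]
flap 3 [ 0.06  0.66  1.38 -0.    1.09 -1.39]
flaphi 0 [ 0.06  0.55  1.21 -0.    1.38  1.76]
flaphi 3 [ 0.06  0.55  1.21 -0.    1.38 -1.39]
han 0 [-0.23  0.52  1.93 -0.    0.69  1.46]
han 3 [-0.23  0.52  1.93 -0.    0.69 -1.68]
up 0 [-0.2   0.68  0.87 -0.    1.59  1.5 ]
up 3 [-0.2   0.68  0.87 -0.    1.59 -1.65]
 4.69 p [ 0.4633 -0.3623  0.1247] F [ 0.4 -0.3  1.1] w 0.085 gf 0.0
```

View pics/g.png

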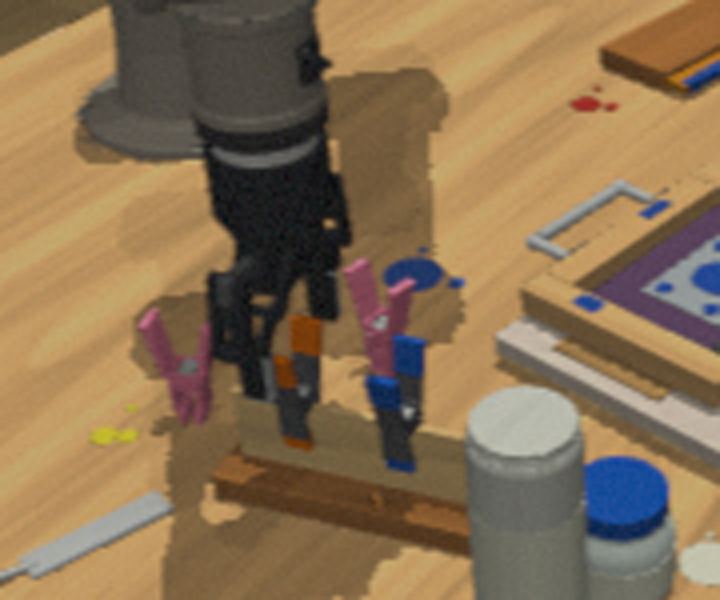

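Run:
```python
from h import *
y=np.array([np.sin(.26),-np.cos(.26),0])
c=np.array([.463,-.362,0])
f=lambda X:((proj("scene",X)-[170,140])*4).round(0).tolist()
for nm,o,z in(("padtip",.0425,.105),("padtip",-.0425,.105),("back",.057,.105),("back",-.057,.105),("handle",.0215,.127),("handle",-.0215,.127),("pivot",0,.081)):
    print(nm,f(c+o*y+[0,0,z]))
```

```text
padtip [[263.0, 403.0]]
padtip [[322.0, 327.0]]
back [[252.0, 417.0]]
back [[332.0, 315.0]]
handle [[275.0, 356.0]]
handle [[305.0, 318.0]]
pivot [[298.0, 393.0]]
```

The picture shows the near pad tip at (263,398), the far one at (325,312), and the orange handles between them at (285,372) and (305,335), which matches the projection. Next I squeeze and lift.

Run:
```python
from h import *
Q=q(.26+np.pi)
command_gripper(.026,22);st("grip")
r.move_straight([.463,-.362,.26],Q,speed=.1);st("lift")
Q2=q(-.123+np.pi)
r.reach([.622,.1155,.24],Q2);st("over")
for n in("scene","top"):
    p,d=optics.get_image(n);np.savez(n+"1.npz",p=p,d=d)
    u=proj(n,[.622,.1155,.13])[0].astype(int);print(n,u)
    c=p[max(0,u[1]-75):u[1]+75,u[0]-50:u[0]+50];cv2.imwrite(f"{n}.png",cv2.resize(c,(400,600),interpolation=cv2.INTER_CUBIC)[:,:,::-1])
cv2.imwrite("pics/over.png",np.hstack([cv2.imread("scene.png"),cv2.imread("top.png")]))
```

```text
grip 5.28 p [ 0.464 -0.363  0.126] F [-0.7  0.9  8.7] w 0.0291 gf 23.3
lift 6.79 p [ 0.4628 -0.3618  0.2592] F [-0.1  0.  -0.5] w 0.0291 gf 21.9
over 8.62 p [0.6222 0.1144 0.24  ] F [-0.   0.1 -0.9] w 0.0299 gf 21.9
scene [379 164]
top [244 168]
```

View pics/over.png

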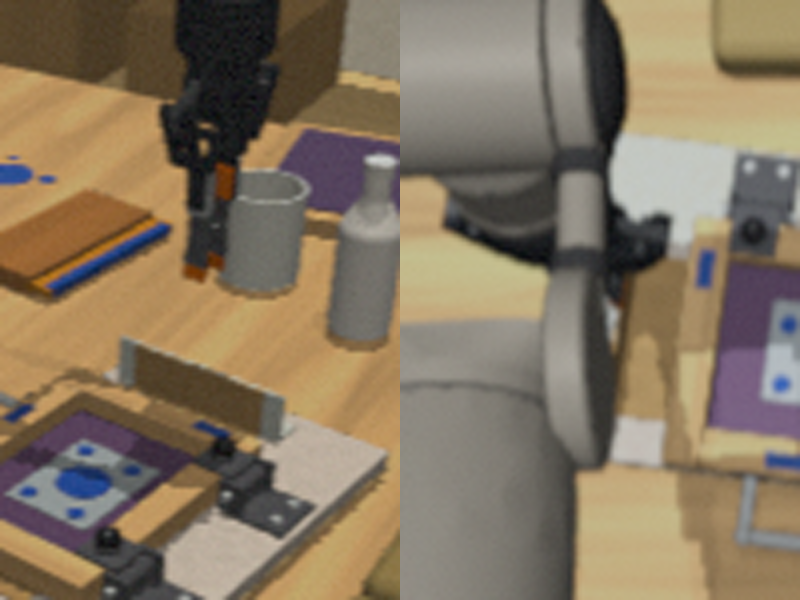

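The clip is gripped, with its jaws open at (193,272) and (218,262) in the left crop, above the fence. I check that against its expected place and then lower it.

Run:
```python
from h import *
for z in(.15,.16):print(z,((proj("scene",[.622,.1145,z])-[329,89])*4).round(0))
Q2=q(-.123+np.pi)
r.move_straight([.622,.1155,.165],Q2,speed=.1);st()
hit=r.move_straight([.622,.1155,.110],Q2,speed=.04,max_force=8);st(hit)
p,d=optics.get_image("scene");cv2.imwrite("pics/low.png",cv2.resize(p[110:230,310:450],(700,600),interpolation=cv2.INTER_CUBIC)[:,:,::-1])
```

```text
0.15 [[203. 280.]]
0.16 [[204. 269.]]
 9.62 p [0.6225 0.1155 0.1658] F [-0.1  0.3 -0.2] w 0.0294 gf 21.9
True 10.63 p [0.6219 0.1154 0.1208] F [-0.5 -0.2  4.8] w 0.0297 gf 22.8
```

View pics/low.png

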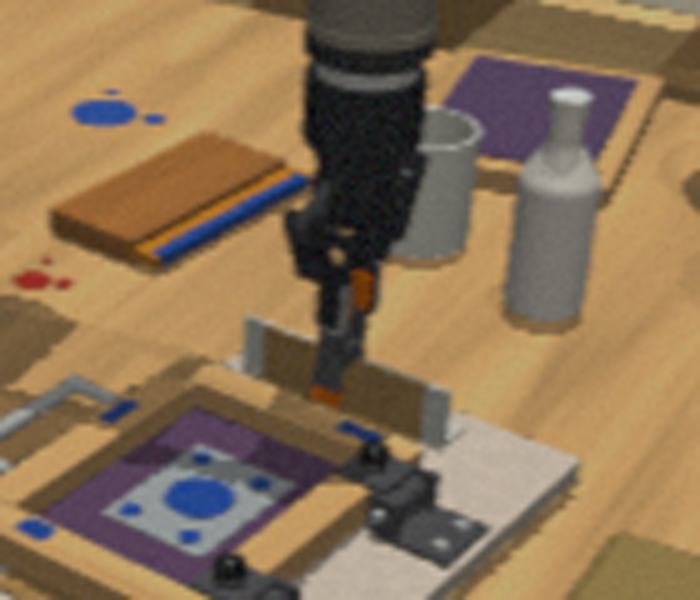

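The jaws straddle the sheet at (325,398), near the middle of the flap, which runs from (263,360) to (425,410). The contact height matches the spring bearing on the edge. I release it with a light downward push.

Run:
```python
from h import *
Q2=q(-.123+np.pi)
r.move_straight([.622,.1155,.1185],Q2,speed=.03,max_force=10);st("push")
command_gripper(.045);st("half")
command_gripper(.085);st("open")
r.move_straight([.622,.1155,.22],Q2,speed=.12);st()
r.reach([.45,-.0,.25],Q2)
for n in("scene","top"):
    p,d=optics.get_image(n);np.savez(n+"2.npz",p=p,d=d)
    X,c,u,v=cloud(n,p,d)
    k=(abs(X[:,0]-.622)<.03)&(abs(X[:,1]-.1155)<.04)&(X[:,2]>.085)
    hs=cv2.cvtColor(p,cv2.COLOR_RGB2HSV)[v,u].astype(int);o=k&(hs[:,1]>150)
    print(n,k.sum(),X[k].mean(0).round(4),"top",np.sort(X[k][:,2])[-8:].round(4),"orange",X[o].mean(0).round(4),u[k].min(),u[k].max(),v[k].min(),v[k].max())
a=np.load("scene2.npz")["p"][140:230,330:430];b=np.load("top2.npz")["p"][120:240,225:305]
cv2.imwrite("pics/set.png",np.hstack([cv2.resize(a,(440,396),interpolation=cv2.INTER_CUBIC),cv2.resize(b,(264,396),interpolation=cv2.INTER_CUBIC)])[:,:,::-1])
```

```text
push 10.93 p [0.6224 0.1154 0.1205] F [-3.4 -1.2 12.2] w 0.0294 gf 23.9
half 11.23 p [0.6218 0.1156 0.1179] F [ 0.1  0.8 -1. ] w 0.0453 gf 4.1
open 11.71 p [0.622  0.1155 0.1185] F [ 0.  -0.7  0.1] w 0.085 gf 0.0
 12.71 p [0.6216 0.1155 0.2191] F [-0.5  0.7  0.1] w 0.0847 gf 0.0
scene 149 [0.6212 0.1149 0.1078] top [0.1269 0.1273 0.1273 0.1274 0.1274 0.1275 0.1283 0.1284] orange [0.6216 0.1154 0.1167] 372 385 162 179
top 124 [0.6227 0.1205 0.1091] top [0.1303 0.131  0.1311 0.1311 0.1314 0.1317 0.1318 0.1337] orange [0.6208 0.117  0.1228] 235 253 164 175
```

View pics/set.png

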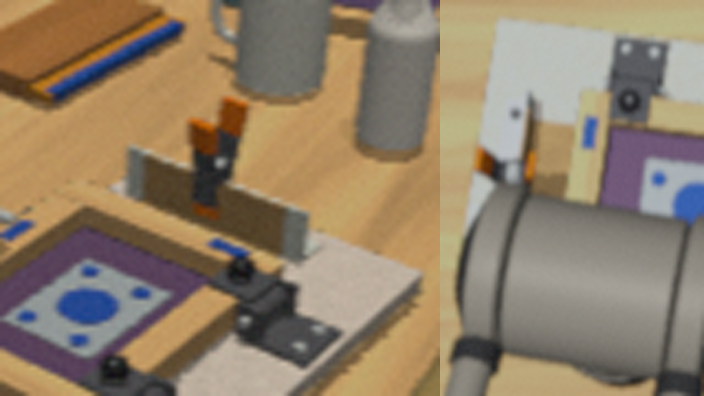

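Run:
```python
from h import *
for n in("scene","top"):
  for i,c in((0,(.463,-.362)),(2,(.622,.1155))):
    Z=np.load(f"{n}{i}.npz");X,_,u,v=cloud(n,Z["p"],Z["d"])
    hs=cv2.cvtColor(Z["p"],cv2.COLOR_RGB2HSV)[v,u].astype(int)
    k=(abs(X[:,0]-c[0])<.03)&(abs(X[:,1]-c[1])<.04)&(X[:,2]>.085)
    o=k&(hs[:,1]>150)&(X[:,2]>.1)
    # sheet-edge reference: strip / fence top heights near
    f=(abs(X[:,0]-c[0])<.06)&(abs(X[:,1]-c[1])<.05)
    print(n,i,np.percentile(X[k][:,2],[50,80,90,95]).round(4),"orange",o.sum(),X[o][:,2].mean().round(4),np.percentile(X[o][:,2],90).round(4))
    if n=="scene":
        m=np.zeros(Z["d"].shape,np.uint8);m[v[o],u[o]]=1
        print("v top",v[o].min(),u[o].min(),u[o].max(),"pred v of home handle tops",proj(n,[*c,.128 if i==0 else .123]).round(1),"centroid",u[o].mean(),v[o].mean(),proj(n,[*c,.118 if i==0 else .113])[0])
```

```text
scene 0 [0.1084 0.1232 0.1271 0.1285] orange 128 0.1186 0.1283
v top 219 234 249 pred v of home handle tops [[242.5 223.8]] centroid 242.421875 227.5078125 [242.89461928 226.95144141]
scene 2 [0.1082 0.1215 0.1242 0.1268] orange 88 0.1167 0.1265
v top 162 372 385 pred v of home handle tops [[379.4 166.3]] centroid 379.07954545454544 168.0 [379.14575318 168.98968271]
top 0 [0.1064 0.1284 0.1306 0.1316] orange 63 0.124 0.1313
top 2 [0.1108 0.127  0.1294 0.1309] orange 53 0.1228 0.1309
```

Compared with the clamp on the strip, the handles sit about 3 mm too high, so the clamp hopped as it shut. I press it home with the fingertips on the handle tops.

Run:
```python
from h import *
Q2=q(-.123+np.pi)
r.reach([.622,.1155,.19],Q2);command_gripper(.040);st()
h=r.move_straight([.622,.1155,.135],Q2,speed=.04,max_force=4);st(h)
z=r.read_state()["eef_pos"][2]
for F in (10,):
    h=r.move_straight([.622,.1155,z-.012],Q2,speed=.02,max_force=20);st(h)
    r.hold(.2);st()
r.move_straight([.622,.1155,.21],Q2,speed=.15)
r.reach([.45,-.0,.25],Q2);st()
for n in("scene","top"):
    p,d=optics.get_image(n);np.savez(n+"3.npz",p=p,d=d);X,_,u,v=cloud(n,p,d);c=(.622,.1155)
    hs=cv2.cvtColor(p,cv2.COLOR_RGB2HSV)[v,u].astype(int)
    k=(abs(X[:,0]-c[0])<.03)&(abs(X[:,1]-c[1])<.04)&(X[:,2]>.085)
    o=k&(hs[:,1]>150)&(X[:,2]>.1)
    print(n,np.percentile(X[k][:,2],[50,80,90,95]).round(4),"orange",o.sum(),X[o].mean(0).round(4),np.percentile(X[o][:,2],90).round(4),u[o].mean(),v[o].mean(),v[o].min())
```

```text
15.03 p [0.622  0.1153 0.1903] F [0.5 0.7 0.1] w 0.0396 gf 0.0
True 16.05 p [0.6221 0.1158 0.146 ] F [-0.9 -0.5  1.8] w 0.0399 gf 1.4
True 16.36 p [0.623  0.1159 0.1458] F [-1.  -0.3  6.2] w 0.0398 gf 3.0
 16.56 p [0.623  0.1159 0.1457] F [-2.  -0.4  5.5] w 0.04 gf 3.1
 17.99 p [4.508e-01 1.000e-04 2.497e-01] F [ 0.4 -0.1 -0.2] w 0.0403 gf 0.0
scene [0.1064 0.1186 0.1217 0.1234] orange 85 [0.6231 0.1154 0.1136] 0.123 379.4235294117647 168.95294117647057 163
top [0.1147 0.1245 0.1262 0.1269] orange 52 [0.6215 0.1171 0.1202] 0.1263 244.09615384615384 169.17307692307693 165
```

The clamp dropped 3 mm and now reads 5 mm lower than it did on the strip, so it is home. Next is the handle.

Run:
```python
from h import *
Q=q(np.pi/2-.123)
r.reach([.463,-.031,.13],Q);command_gripper(.040);st()
h=r.move_straight([.463,-.031,.050],Q,speed=.08,max_force=6);st(h)
p,d=optics.get_image("scene");cv2.imwrite("pics/han.png",cv2.resize(p[150:270,270:430],(800,600),interpolation=cv2.INTER_CUBIC)[:,:,::-1])
```

```text
19.66 p [ 0.4632 -0.0309  0.1302] F [-0.8 -1.1  0.5] w 0.0404 gf 0.0
False 20.81 p [ 0.4633 -0.0311  0.0504] F [-0.4 -0.2  0.4] w 0.0401 gf 0.0
```

View pics/han.png

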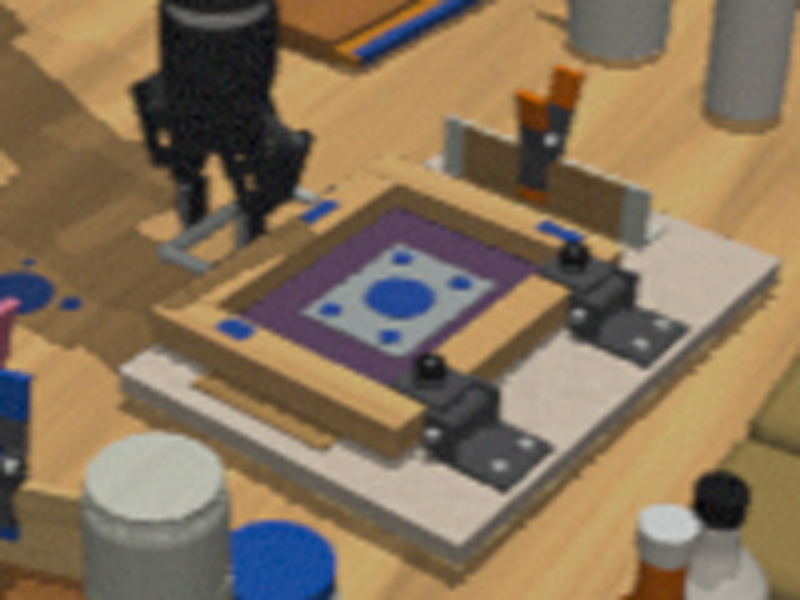

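The fingers straddle the grip bar at about (220,215), clear of the frame, and the clamp sits home at (545,130). I grip the handle and swing it up along the arc.

```bash
cat >> h.py <<'E'
EX=np.array([np.cos(-.123),np.sin(-.123),0]);QH=q(np.pi/2-.123)
def arc(p0,a,R=.24): return np.array(p0)+R*((1-np.cos(a))*EX+np.array([0,0,np.sin(a)]))
E
python3 - <<'E'
from h import *
import json
command_gripper(.008,40);s=st("grip")
p0=[.463,-.031,.050]
F=s["contact_force"];print("Fx along press",np.dot(F,EX))
json.dump(p0,open("p0.json","w"))
for a in np.radians([3,8,15,25]):
    r.move_straight(arc(p0,a),QH,speed=.06,max_force=25);s=st(round(np.degrees(a)));print("  radial",np.dot(s["contact_force"],-np.cos(a)*EX+[0,0,np.sin(a)]).round(1),"tang",np.dot(s["contact_force"],np.sin(a)*EX+[0,0,np.cos(a)]).round(1))
E
```

```text
grip 21.23 p [ 0.4617 -0.0308  0.0501] F [-5.  -0.2  5.6] w 0.0103 gf 39.0
Fx along press -4.9842940964020475
3 21.59 p [ 0.462  -0.0309  0.0628] F [-5.5 -1.1 -2.8] w 0.0105 gf 39.1
  radial 5.2 tang -3.1
8 22.09 p [ 0.464  -0.0311  0.084 ] F [-6.3 -2.  -2.5] w 0.0107 gf 39.2
  radial 5.6 tang -3.4
15 22.73 p [ 0.4699 -0.0319  0.1128] F [-6.8 -0.5 -1.8] w 0.0102 gf 39.3
  radial 6.0 tang -3.5
25 23.58 p [ 0.4843 -0.0337  0.1523] F [-7.  -0.5  0.1] w 0.0109 gf 39.4
  radial 6.3 tang -2.9
```

Run:
```python
from h import *
p0=np.array([.463,-.031,.050])-.002*EX
for a in np.radians([34,43,52,60,68,75,81,86]):
    r.move_straight(arc(p0,a),QH,speed=.06,max_force=25);s=st(round(np.degrees(a)));print("  radial",np.dot(s["contact_force"],-np.cos(a)*EX+[0,0,np.sin(a)]).round(1),"tang",np.dot(s["contact_force"],np.sin(a)*EX+[0,0,np.cos(a)]).round(1))
```

```text
34 24.34 p [ 0.502  -0.0359  0.1841] F [ 1.5 -1.9 -5.3] w 0.0107 gf 39.1
  radial -4.4 tang -3.5
43 25.12 p [ 0.5249 -0.0388  0.2133] F [ 1.9 -3.5 -5.9] w 0.0106 gf 39.1
  radial -5.7 tang -2.7
52 25.89 p [ 0.5522 -0.0422  0.2387] F [ 0.9 -3.2 -5.3] w 0.0105 gf 39.1
  radial -5.0 tang -2.2
60 26.6 p [ 0.5797 -0.0456  0.2576] F [-0.6 -4.8 -4. ] w 0.0106 gf 39.2
  radial -3.4 tang -2.0
68 27.31 p [ 0.6094 -0.0493  0.2724] F [-0.7 -5.6 -3.6] w 0.0104 gf 39.3
  radial -3.4 tang -1.4
75 27.95 p [ 0.6371 -0.0528  0.2818] F [-0.7 -5.5 -0.9] w 0.0105 gf 39.3
  radial -0.9 tang -0.3
81 28.52 p [ 0.6616 -0.0559  0.2872] F [-0.1 -5.9 -1.7] w 0.0104 gf 39.4
  radial -1.8 tang 0.3
86 29.02 p [ 0.6823 -0.0585  0.2896] F [-1.2 -5.4 -0.4] w 0.0105 gf 39.4
  radial -0.4 tang -0.6
```

Run:
```python
from h import *
p0=np.array([.463,-.031,.050])-.0012*EX
t=arc(p0,np.pi/2)+.0012*np.array([-EX[1],EX[0],0])*-1
r.move_straight(t,QH,speed=.03,max_force=20);r.hold(.5);s=st("top");print(t,s["eef_pos"]-t)
for n in("scene","top"):
    p,d=optics.get_image(n);np.savez(n+"4.npz",p=p,d=d);X,_,u,v=cloud(n,p,d)
    a=(X-[.70,-.0618,0])@EX;b=(X-[.70,-.0618,0])@np.array([-EX[1],EX[0],0])
    k=(abs(a)<.03)&(abs(b)<.125)&(X[:,2]>.08)&(X[:,2]<.225)
    print(n,k.sum())
    if n=="scene":  # camera-side rail/mesh surface: robust fit a vs z
        A=np.c_[X[k][:,2]-.15,b[k],np.ones(k.sum())];w=np.ones(k.sum())
        for _ in range(20):
            x=np.linalg.lstsq(A*w[:,None],a[k]*w,rcond=None)[0];e=a[k]-A@x;w=1/np.sqrt(1+(e/.002)**2)
        print("tilt deg past upright",np.degrees(np.arctan(x[0])),x,np.median(abs(e)))
cv2.imwrite("pics/end.png",cv2.resize(np.load("scene4.npz")["p"][90:270,270:470],(660,594),interpolation=cv2.INTER_CUBIC)[:,:,::-1])
```

```text
top 30.25 p [ 0.6999 -0.0609  0.2902] F [-0.6  3.8  2.6] w 0.0104 gf 39.7
[ 0.69984865 -0.06148933  0.29      ] [8.05021085e-05 5.68758127e-04 2.29854629e-04]
scene 2260
tilt deg past upright 0.4484602477116568 [ 0.00782727 -0.00967299 -0.00602167] 0.004103410317088383
top 396
```

View pics/end.png

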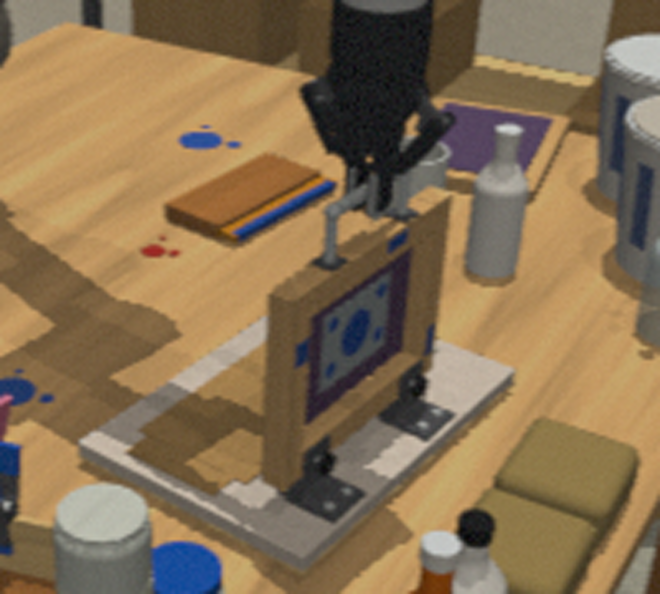

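The screen stands upright over its hinge, about 0.4° off by the fit. The gripper holds the roller at (385,195), and the forces are small. I hand it in.

Run:
```python
from h import *
Z=np.load("top4.npz");X,_,u,v=cloud("top",Z["p"],Z["d"])
k=(abs(X[:,0]-.622)<.03)&(abs(X[:,1]-.1155)<.04)&(X[:,2]>.085);print("clip",k.sum(),np.percentile(X[k][:,2],[90,95]) if k.any() else "hidden")
st();print(r.finish_job())
```

```text
clip 78 [0.12607671 0.1270949 ]
 30.35 p [ 0.6999 -0.0609  0.2902] F [-0.5  3.6  3.4] w 0.0106 gf 39.7
the job is handed in; nothing more can be done
None
```

The job is handed in at 30.4 s (no verdict was returned): the orange clamp is pressed fully home at the middle of the flap and fence, and the screen is held upright by its handle, measured within about 0.5° of vertical.

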